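# Load the tile press with its rectangular plaster mould

### The arm

A 6-joint arm with a two-finger parallel gripper is mounted at the origin on the work surface. World frame = base frame: x ahead of the robot, y to its left, z up, the work surface at z = 0. Lengths are in m, angles in rad, forces in N, time in s.
With the tool pointing down it reaches from about 0.35 to 0.875 m from the base axis. Payload 15.5 kg.
Tool frame: the origin (TCP) lies at the very end of the fingers, on their centre line; the grasp point (between the pads) lies 19 mm behind it; z points along the fingers, y is the direction in which the jaws open and shut (so a half turn about z gives the same grasp; the last joint's range is limited). The gripper opens to 85 mm and grips with 20 to 120 N. Pads are 22 mm wide; open, the fingers measure 114 mm over their backs; the gripper's body (76 mm by 85 mm) begins 54 mm behind the grasp point. The pads swing forward as they close: fully open they stand 13 mm farther back than shut.
Start: joints at [-1.413, 0.494, 1.345, -0, 1.302, -0.096], TCP at [0.156, -0.605, 0.231] pointing down, gripper open.
Joint ranges: [-2.91, 2.91], [-0.82, 2.16], [0.22, 2.67], [-1.22, 4.37], [0.12, 2.79], [-3.08, 3.08]. Speed limits (rad/s): [1.89, 1.89, 2.57, 3.01, 3.01, 3.01].

### API

Orientations are given as a rotation vector (axis times angle).
In Python, from station import manip gives the robot as it stands. Calls block until the motion is done:
- manip.move_pose(position, orientation): joint-space move of the TCP to a pose.
- manip.move_straight(position, velocity=0.15, attitude=None, stop_force=None): straight line of the TCP; attitude=None keeps the orientation; velocity is the mean speed in m/s. With stop_force (N) it stops when the force on the tool has changed by that much, and returns True; else False.
- manip.movej(angles): joint-space move.
- manip.release() and manip.grab(): open the fingers fully, or close them until they stop; the grip force is fixed at half the most.
- manip.wait(seconds).
- manip.ik(position, orientation): joint angles nearest the present ones, or None.
- manip.get_obs(): the state.
- manip.camera(name): name is "side" or "top"; returns a dict with "img" (384x512x3 uint8, blue, green, red), "range_z" (384x512 float32, m along the optical axis (not along the pixel's ray), 0 where there is no reading), "intrinsics" (3x3 intrinsics, pixels), "eye" and "orientation" of the camera in the world. Camera axes: x right, y down, z forward; pixel columns grow to the right and rows downward; lengths in m; the calibration is good to about 2 mm. A picture is of the moment at which its call begins.
A pose or a line that the arm cannot do raises manip.PlanningError and nothing moves.
- manip.close_job(): hands the job in, once; it reports no verdict.
Trained networks look in the newest picture that a camera, given by its name, has taken for a name from the list of things; names that differ only in an ending like _2 or _b are one class to them, and where a whole thing is asked for, a point or a joint stands for the part that bears it (a point fixed in the world has none). Each returns a list of dicts, best first, with "score" (0 to 1); they miss things now and then, are a little off and sometimes report something else, mostly with a low value. They report only what shows in the picture. A call takes as long as a camera call. They do not tell look-alikes from the thing itself.
- manip.outline_of(camera, target): "mask" (384x512 bool, what is visible of it) and "box" ([left, top, width, height] in pixels, round what is visible of it).
The state is a dict: "time_s": time; "qpos": joint angles; "joint_vel": joint speeds; "joint_efforts": joint torques, N m; "position": TCP position; "ee_rot": TCP orientation; "contact_force": force on the tool from outside, world axes, zero at the start; "ft_torque": the same for the moment, N m; "finger_gap": opening from 0.0 (shut) to 1.0 (fully open).
Only numpy, scipy, OpenCV 4.12 (cv2) and the standard library are available. Lean on these libraries where they do the work, as an engineer would, in place of code of your own. Each camera call takes 0.05 s, during which the arm holds its last target.

### The job

Take the rectangular plaster mould out of the wooden rack and lay it flat on the cork mat with its carved face up, and let go of it; then take it again and seat it, carved face still up, fully home in the matching die cavity of the open tile press, and let go. The plaster chips, so set it down and do not drop it, and leave the hexagonal mould and the other things on the bench where they are.

Things in the scene. Friction and masses are not known exactly. Their poses are not given: they have to be found in the camera images.
- mould_center (a point): centre of the rectangular off-white plaster mould, a block 100 x 62 x 30 mm, about 0.2 kg. Its x axis points out of the carved face, y runs along the 100 mm, z across the 62 mm. At the start it stands on a long edge in either slot of the rack, z up, centre 31 mm above the slot floor, carved face away from the robot
- mould_face (a point): centre of the mould's carved face (terracotta-stained rosette in a rectangular border; the opposite face is plain white), 15 mm from mould_center along its x axis; same axes as mould_center
- die_floor (a point): centre of the floor of the die cavity in the open tile press, 16 mm above the bench. z up, y along the cavity. The cavity is rectangular, 105 mm (y) by 67 mm (x) by 14 mm deep, with a blue floor. In the middle of each long side a finger relief 46 mm wide (y) opens its wall down to the floor, reaching 36 mm outwards (x). The mould may lie either way round end for end
- press: tile press fixed to the bench, origin under the cavity's centre. Its aluminium die is 160 mm (x) by 150 mm (y), top face 30 mm above the bench: the seated mould stands 16 mm proud. Its green upper platen lies swung open flat on the +x side, with a black handle, up to 300 mm from the origin and 34 mm high
- rack: wooden drying rack fixed to the bench, 160 mm (x) by 130 mm (y), origin at the centre of its underside. Two slots 34 mm wide run along its y axis, centred at x = -45 and +45 mm; slot floor 12 mm, slot ribs up to 28 mm above the bench, so that 46 mm of a standing mould is clear above the ribs. One slot holds the rectangular mould, the other the hexagonal one
- mat: cork mat fixed on the bench between rack and press, 180 mm (x) by 130 mm (y), 4 mm thick, origin at the centre of its underside; nothing lies on it at the start
- hex_center (a point): centre of the hexagonal plaster mould (62 mm across flats, 30 mm thick) that stands on edge in the rack's other slot; it must stay there
- cup: blue cup, 72 mm across, 85 mm high, origin at the centre of its underside; bystander beyond the mat
- brush: brush 180 mm long lying on the left side of the bench (+y); bystander
- jar: terracotta-coloured jar, 80 mm across, 100 mm high, on the left; origin at the centre of its underside; bystander
- bottle: white bottle, 64 mm across, 180 mm high, on the right (-y); origin at the centre of its underside; bystander
- bowl: white bowl, 130 mm across, 55 mm high, on the right; origin at the centre of its underside; bystander
There are look-alikes about, which are no part of the job. What is shaped like the part that bears mould_center but blue is not meant. Several things have the shape of the mat; the one meant has the colours described above.

How it is judged:
On the way:
1. the mould lies flat on the cork mat, carved face up, let go of (horizontal distance between mould_center and mat below 0.08 m and z of mould_face in the frame of mat between 0.031 and 0.037 m and angle between the x axis of mould_center and the z axis of mat, either way round below 0.06 rad and contact force between the fingers and mould below 0.05 N), for 0.2 s.
At the end, for the whole second after the job is handed in: The rectangular mould lies in the die cavity, carved face up: its centre within 6 mm of the cavity's centre, its length within 0.12 rad of the cavity's, its carved face level within 0.06 rad and 28 to 32.5 mm above the cavity floor; at rest and let go (horizontal distance between mould_center and die_floor below 0.006 m and z of mould_face in the frame of die_floor between 0.028 and 0.0325 m and angle between the x axis of mould_center and the z axis of die_floor, either way round below 0.06 rad and angle between the y axis of mould_center and the y axis of die_floor, either way round below 0.12 rad and linear speed of mould below 0.02 m/s and contact force between the fingers and mould below 0.05 N); the robot touches nothing.
It fails at once if the mould is dropped (falls free at more than 0.8 m/s) (linear speed of mould above 0.8 m/s and contact force between anything else and mould below 0.05 N).
It fails at once if the hexagonal mould or another loose thing on the bench is moved by more than 30 mm (distance of any of hex_center, cup, brush, jar, bottle, bowl from where it was at the start of the episode above 0.03 m).
It fails at once if the hexagonal mould, cup, jar or bottle is tipped over (angle between any of hex_center, cup, jar, bottle's own z axis and vertical above 0.5 rad).
It also fails if it takes over 64 s, if anything falls off the work surface, if the arm or the gripper's body presses on something with over 40 N, if the wrist force passes 120 N, or if a joint passes its speed limit or range.

## Working session

There is one attempt and no reset: what is moved stays moved. The work goes in short steps, each a Python script; the robot and the scene stay as the last script left them, time stands still between calls to the robot, and variables do not carry over. Pictures are saved under pics/ and viewed, and the job is handed in when it is done.

```bash
mkdir -p pics; ls; python3 - <<'E'
from station import manip
import cv2,numpy as np
for n in("side","top"):
    c=manip.camera(n); cv2.imwrite(f"pics/{n}0.png",c["img"]); np.savez(f"{n}0.npz",**c)
    print(n,c["eye"],c["orientation"],c["intrinsics"])
    for t in("mould_center","rack","mat","press","hex_center","die_floor"):
        try:
            for d in manip.outline_of(n,t): print(t,round(d["score"],2),d["box"])
        except Exception as e: print(t,e)
print(manip.get_obs())
E
```

```text
pics
side [-0.10336619  0.65942079  0.9832348 ] [-1.03538602  2.45897349 -1.03986138] [[429.41614894   0.         267.46267602]
 [  0.         429.41614894 191.61428431]
 [  0.           0.           1.        ]]
mould_center 0.77 [196.9, 220.4, 34.8, 41.2]
mould_center 0.71 [220.4, 259.6, 38.5, 36.8]
mould_center 0.35 [104.5, 266.8, 36.9, 42.4]
rack 0.96 [167.3, 212.9, 71.0, 58.5]
mat 0.82 [229.5, 182.1, 63.6, 46.8]
press 0.72 [225.8, 127.9, 110.3, 59.3]
hex_center 0.85 [177.2, 215.1, 25.1, 26.1]
hex_center 0.74 [407.5, 147.0, 16.4, 20.3]
die_floor 0.89 [227.3, 129.1, 109.0, 58.2]
top [ 0.2306002  -0.01866318  1.70583582] [-2.1487427   2.09135334 -0.18678426] [[461.67731367   0.         250.86156883]
 [  0.         461.67731367 188.25437239]
 [  0.           0.           1.        ]]
mould_center 0.7 [177.1, 185.5, 32.2, 14.6]
mould_center 0.45 [375.6, 163.8, 24.5, 23.9]
rack 0.94 [172.3, 159.0, 39.2, 45.6]
mat 0.89 [292.9, 221.5, 41.8, 33.8]
mat 0.79 [234.8, 159.8, 36.1, 47.3]
press 0.59 [278.7, 106.4, 62.1, 99.4]
hex_center 0.49 [182.5, 166.2, 13.3, 7.5]
die_floor 0.64 [282.1, 103.3, 56.0, 104.8]
{'time_s': 0.7, 'qpos': array([-1.41351452e+00,  4.93585224e-01,  1.34548282e+00, -1.45989443e-05,
        1.30247796e+00, -9.54922672e-02]), 'joint_vel': array([ 3.85719939e-04,  9.36820604e-04,  1.14468400e-04,  8.28849608e-05,
       -1.18890367e-03,  4.15738637e-04]), 'joint_efforts': array([-6.73274320e-03, -8.81871843e+01, -3.84228015e+01, -6.60143742e-04,
        8.10441688e-04,  2.67047722e-05]), 'position': array([ 0.15631278, -0.60515594,  0.23129199]), 'ee_rot': array([ 3.11648718e+00,  3.96000456e-01, -1.98371210e-05]), 'contact_force': array([-1.25975754,  0.34577135,  0.59063859]), 'ft_torque': array([-0.03215826,  0.06088767, -0.0207336 ]), 'finger_gap': 1.004608859903525}
```

View pics/side0.png

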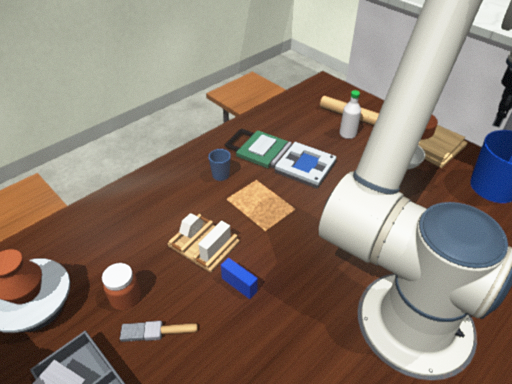

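View pics/top0.png

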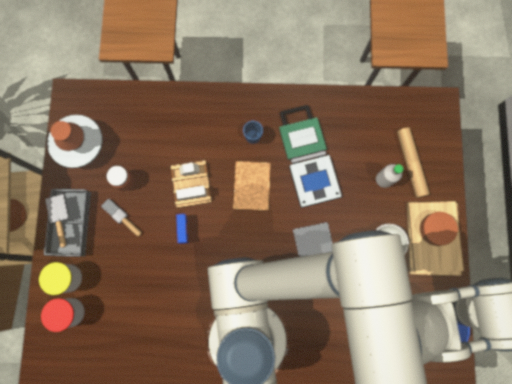

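```bash
python3 - <<'E'
import cv2
a=cv2.imread('pics/side0.png')[110:310,90:360]; cv2.imwrite('pics/s0z.png',cv2.resize(a,(800,592),interpolation=cv2.INTER_CUBIC))
a=cv2.imread('pics/top0.png')[90:260,150:380]; cv2.imwrite('pics/t0z.png',cv2.resize(a,(800,591),interpolation=cv2.INTER_CUBIC))
E
```

```text
(no output)
```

View pics/s0z.png

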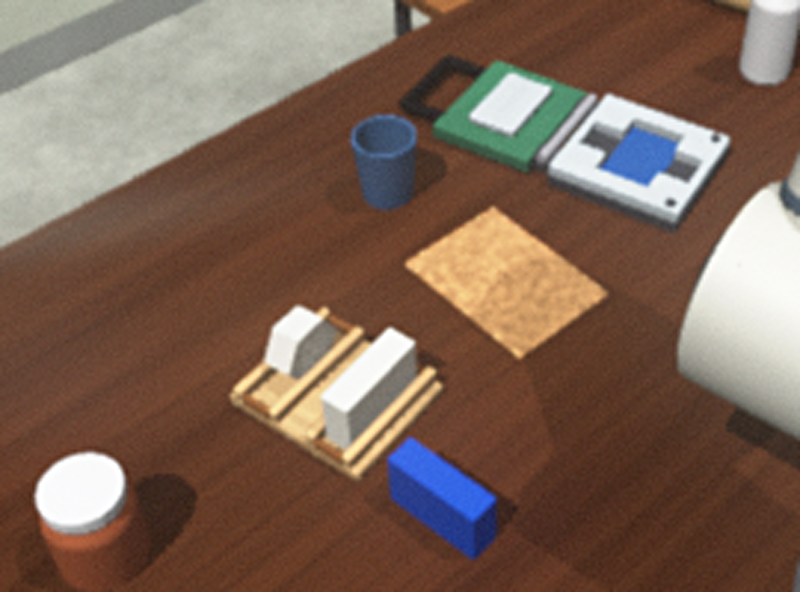

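View pics/t0z.png

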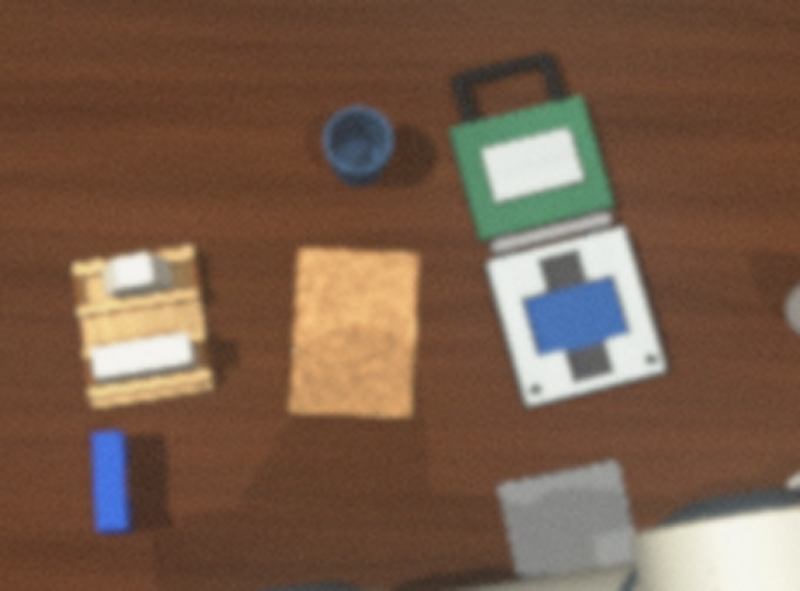

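The rectangular mould stands in the near slot: side view about (215,240), top view about (192,192). The hexagonal one is in the far slot. The cork mat is at top (252,186), the die's blue floor at top (316,180), and a blue decoy block at top (182,228). Next I'll measure poses on rectified planes.

```bash
cat > h.py <<'E'
import numpy as np,cv2
from scipy.spatial.transform import Rotation as R
def load(n,i=0): return dict(np.load(f"{n}{i}.npz"))
def warp(c,h,x0,y0,w,l,res=0.0005):
    """image of plane z=h; col->x, row->y"""
    Rw=R.from_rotvec(c["orientation"]).as_matrix(); 
    A=np.array([[res,0,x0],[0,res,y0],[0,0,h-0.0]]); A[2]=[0,0,h]
    M=A-np.outer(c["eye"],[0,0,1])
    H=c["intrinsics"]@Rw.T@M
    return cv2.warpPerspective(c["img"],H,(int(w/res),int(l/res)),flags=cv2.INTER_LINEAR|cv2.WARP_INVERSE_MAP)
def pts(c):
    z=c["range_z"];v,u=np.indices(z.shape);K=c["intrinsics"]
    p=np.stack([(u-K[0,2])/K[0,0]*z,(v-K[1,2])/K[1,1]*z,z],-1)
    return p@R.from_rotvec(c["orientation"]).as_matrix().T+c["eye"]
E
python3 - <<'E'
from h import *
for n in("side","top"):
    c=load(n);P=pts(c)
    for nm,(u,v) in {"side":dict(mould=(213,232),mat=(260,205),die=(305,162),rackhex=(190,222),blue=(238,270),die_al=(290,150),cup=(220,160)),"top":dict(mould=(192,192),mat=(252,186),die=(316,180),hex=(190,167),blue=(182,228),cup=(253,130),platen=(302,135))}[n].items(): print(n,nm,P[v,u].round(3))
    # rough mosaics
    for h,t in((0.074,'m'),(0.016,'d')):
        w=warp(c,h,0.3,-0.45,0.5,0.75,0.001); cv2.imwrite(f"pics/w_{n}_{t}.png",w)
E
```

```text
side mould [0.526 0.216 0.075]
side mat [0.556 0.006 0.006]
side die [ 0.588 -0.241  0.018]
side rackhex [0.598 0.239 0.074]
side blue [0.39  0.247 0.065]
side die_al [ 0.656 -0.237  0.032]
side cup [ 0.776 -0.019  0.04 ]
top mould [0.517 0.212 0.07 ]
top mat [ 0.556 -0.002  0.014]
top die [ 0.584 -0.241  0.016]
top hex [0.606 0.223 0.083]
top blue [0.388 0.244 0.053]
top cup [ 0.778 -0.    -0.002]
top platen [ 0.752 -0.185  0.035]
```

```bash
cat >> h.py <<'E'
def rect(c,h,cx,cy,half,cond,res=0.0005,save=None,close=0):
    x0,y0=cx-half,cy-half
    w=warp(c,h,x0,y0,2*half,2*half,res); w2=cv2.GaussianBlur(w,(0,0),2)
    m=cond(w2.astype(int)).astype(np.uint8)
    if close: m=cv2.morphologyEx(m,cv2.MORPH_CLOSE,np.ones((close,close)))
    n,l,s,ce=cv2.connectedComponentsWithStats(m)
    k=1+np.argmax(s[1:,4]); cn,_=cv2.findContours((l==k).astype(np.uint8),cv2.RETR_EXTERNAL,cv2.CHAIN_APPROX_NONE)
    cn=max(cn,key=cv2.contourArea); r=cv2.minAreaRect(cn)
    if save:
        cv2.drawContours(w,[cv2.boxPoints(r).astype(int)],0,(0,0,255),1); cv2.imwrite(save,w)
    b=cv2.boxPoints(r)*res; e=[b[1]-b[0],b[2]-b[1]]; L=[np.linalg.norm(q) for q in e]
    d=e[int(np.argmax(L))]; ang=np.degrees(np.arctan2(d[1],d[0]))%180
    M=cv2.moments((l==k).astype(np.uint8),True); 
    return (x0+r[0][0]*res,y0+r[0][1]*res),(x0+M["m10"]/M["m00"]*res,y0+M["m01"]/M["m00"]*res),max(L),min(L),ang
blue=lambda w:(w[...,0]-w[...,2]>50)
white=lambda w:(w.min(-1)>150)&(w.max(-1)-w.min(-1)<50)
cork=lambda w:(w[...,2]>130)&(w[...,2]-w[...,0]>50)
E
python3 - <<'E'
from h import *
f=lambda r:[np.round(q,4) for q in r]
ims=[]
for n in("side","top"):
    c=load(n)
    print(n,"die",f(rect(c,.016,.586,-.241,.1,blue,save=f"pics/r1{n}.png")))
    print(n,"dietop",f(rect(c,.030,.586,-.241,.125,lambda w:(w.min(-1)>130),save=f"pics/r2{n}.png",close=121)))
    print(n,"mat",f(rect(c,.004,.556,.003,.125,cork,save=f"pics/r3{n}.png",close=15)))
    print(n,"mould",f(rect(c,.074,.52,.214,.08,lambda w:(w.min(-1)>165)&(w.max(-1)-w.min(-1)<50),save=f"pics/r4{n}.png")))
    ims.append(np.hstack([cv2.resize(cv2.imread(f"pics/r{i}{n}.png"),(200,290)) for i in(1,2,3,4)]))
cv2.imwrite("pics/rr.png",np.vstack(ims))
E
```

```text
side die [array([ 0.584, -0.244]), array([ 0.5857, -0.2436]), np.float32(0.0923), np.float32(0.0692), np.float32(106.0736)]
side dietop [array([ 0.5973, -0.2138]), array([ 0.6021, -0.2174]), np.float32(0.2667), np.float32(0.1977), np.float32(13.9592)]
side mat [array([ 5.626e-01, -4.000e-04]), array([ 5.628e-01, -2.000e-04]), np.float32(0.1865), np.float32(0.138), np.float32(178.977)]
side mould [array([0.5125, 0.2338]), array([0.5138, 0.2286]), np.float32(0.1374), np.float32(0.0481), np.float32(111.2384)]
top die [array([ 0.5811, -0.2376]), array([ 0.5817, -0.2375]), np.float32(0.0975), np.float32(0.0677), np.float32(105.9454)]
top dietop [array([ 0.5986, -0.2151]), array([ 0.6014, -0.2228]), np.float32(0.2693), np.float32(0.1847), np.float32(15.8953)]
top mat [array([ 0.5619, -0.0008]), array([5.62e-01, 1.00e-04]), np.float32(0.1887), np.float32(0.1415), np.float32(179.0122)]
top mould [array([0.5174, 0.2185]), array([0.5175, 0.2185]), np.float32(0.1041), np.float32(0.0342), np.float32(101.4966)]
```

View pics/rr.png

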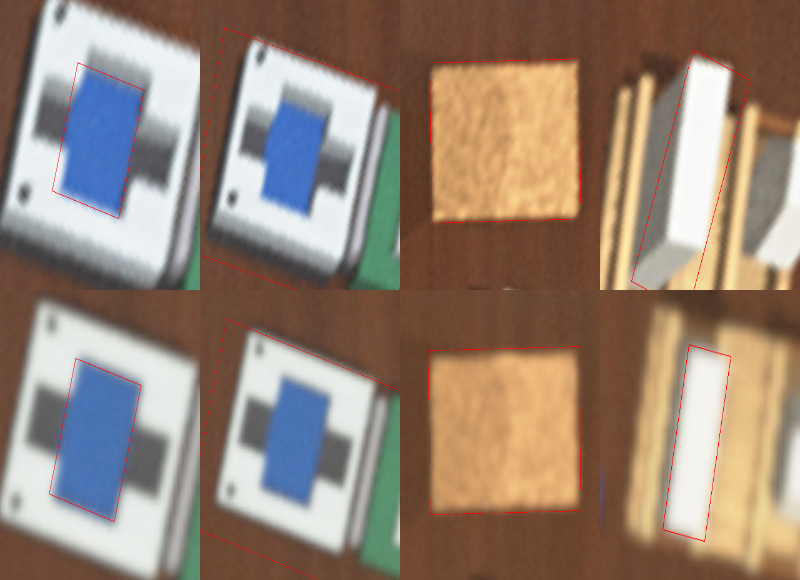

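```bash
cat >> h.py <<'E'
from scipy.optimize import minimize
def fit(c,h,p0,tmpl,half,chan,res=0.001,sig=1.5):
    """maximise correlation of a +-template with the rectified image; tmpl(X,Y)->weights in part frame"""
    x0,y0=p0[0]-half,p0[1]-half
    w=cv2.GaussianBlur(chan(warp(c,h,x0,y0,2*half,2*half,res).astype(np.float32)),(0,0),sig)
    N=w.shape[0]; jj,ii=np.meshgrid(np.arange(N),np.arange(N)); X=x0+jj*res;Y=y0+ii*res
    def cost(p):
        cs,sn=np.cos(p[2]),np.sin(p[2]);dx,dy=X-p[0],Y-p[1]
        t,m=tmpl(cs*dx+sn*dy,-sn*dx+cs*dy)
        a=w[m];b=t[m]; return -np.corrcoef(a,b)[0,1]
    best=None
    for da in(-.05,0,.05):
        r=minimize(cost,[p0[0],p0[1],p0[2]+da],method="Nelder-Mead",options=dict(initial_simplex=[[p0[0]+a*.006,p0[1]+b*.006,p0[2]+da+g*.06] for a,b,g in((0,0,0),(1,0,0),(0,1,0),(0,0,1))],xatol=1e-5,fatol=1e-6))
        if best is None or r.fun<best.fun: best=r
    return best.x,best.fun
def soft(X,Y,a,b,s=0.002):
    d=np.minimum(a/2-abs(X),b/2-abs(Y)); return 1/(1+np.exp(-np.clip(d/(s/2),-50,50)))
def t_rect(a,b,mg=.012):
    return lambda X,Y:(soft(X,Y,a,b),(abs(X)<a/2+mg)&(abs(Y)<b/2+mg))
def t_press(X,Y):
    # cavity region only: aluminium=1, opening=0
    o=np.maximum(soft(X,Y,.067,.105),soft(X,Y,.139,.046)); return 1-o,(abs(X)<.078)&(abs(Y)<.073)&~((abs(X)>.06)&(abs(Y)>.055))
mn=lambda w:np.minimum(w.min(-1),200)
red=lambda w:w[...,2]
E
python3 - <<'E'
from h import *
for n in("side","top"):
    c=load(n)
    print(n,"press",fit(c,.030,(.583,-.240,.26),t_press,.11,red))
    print(n,"floor",fit(c,.016,(.583,-.240,.26),t_rect(.067,.105),.11,lambda w:w[...,0]-w[...,2]))
    print(n,"mould",fit(c,.074,(.5175,.2185,.17),t_rect(.030,.100,.008 if n=="top" else .004),.08,mn))
    print(n,"mat",fit(c,.004,(.562,.0,0),t_rect(.18,.13),.12,red))
E
```

```text
side press (array([ 0.58154976, -0.23551101,  0.2846587 ]), np.float64(-0.9460531047621172))
side floor (array([ 0.58576159, -0.24455133,  0.26633748]), np.float64(-0.8588808020522116))
side mould (array([0.5180955 , 0.22098016, 0.18135969]), np.float64(-0.8471978193400352))
side mat (array([ 5.62590872e-01,  1.88390566e-05, -2.04352050e-02]), np.float64(-0.964442576652666))
top press (array([ 0.58034598, -0.23525819,  0.27840859]), np.float64(-0.9690479181603384))
top floor (array([ 0.58155344, -0.23734542,  0.27843491]), np.float64(-0.9336635457826912))
top mould (array([0.51809123, 0.21826946, 0.19738767]), np.float64(-0.8940308611935928))
top mat (array([ 5.61867079e-01, -5.62135025e-05, -2.35949685e-02]), np.float64(-0.9571259240981314))
```

```bash
cat > plan.py <<'E'
from h import *
MAT=np.array([.562,0.,.004]); PRESS=(.581,-.2354,.281); M0=(.518,.2195,.19)
def Rz(a): return R.from_euler("z",a).as_matrix()
D=np.radians
def tool(Rm,pm,d_m,j_m,contact_m,back=0.0):
    """tool pose for mould pose (Rm,pm); TCP at contact_m"""
    d=Rm@np.array(d_m);j=Rm@np.array(j_m);d/=np.linalg.norm(d)
    Rt=np.column_stack([np.cross(j,d),j,d]); return pm+Rm@np.array(contact_m),R.from_matrix(Rt).as_rotvec()
# mould in the rack
RM0=Rz(M0[2]); PM0=np.array([M0[0],M0[1],.043])
def stand(phi,up):   # phi: heading of -z_m ; up=+1: y_m up
    z=-np.array([np.cos(phi),np.sin(phi),0]); y=np.array([0,0,float(up)]); x=np.cross(y,z)
    return np.column_stack([x,y,z])
def g1(a,up,s,gy=.022,tipz=-.006):  # grasp by thickness, tilt a
    return [0,-up*np.sin(a),-np.cos(a)],[s,0,0],[0,up*gy,tipz]
def g2(b,up,s,gy=.012,tipx=-.010):  # grasp across 62 from carved face
    return [-np.cos(b),-up*np.sin(b),0],[0,0,s],[tipx,up*gy,0]
def flat(th,up): # d=-x_m down ; y_m heading th (for up=+1)
    x=np.array([0,0,1.]);y=np.array([np.cos(th),np.sin(th),0]);return np.column_stack([x,y,np.cross(x,y)])
E
python3 - <<'E'
from plan import *
from station import manip
t0=manip.get_obs()["time_s"]
PS=MAT+[0,0,.0505]; PF=MAT+[0,0,.0155]
res=[]
for up in(1,-1):
  for a in(0,20,30):
    for s1 in(1,-1):
      G1=g1(D(a),up,s1); 
      q=[manip.ik(*tool(RM0,PM0,*G1)),manip.ik(*tool(RM0,PM0+[0,0,.12],*G1))]
      if any(v is None for v in q): continue
      for ph in range(-180,180,15):
        RS=stand(D(ph),up)
        q1=[manip.ik(*tool(RS,PS+[0,0,dz],*G1)) for dz in(0,.1)]
        if any(v is None for v in q1): continue
        for b in(0,10,20):
          for s2 in(1,-1):
            G2=g2(D(b),up,s2); 
            p,o=tool(RS,PS,*G2); d=RS@np.array(G2[0])
            q2=[manip.ik(p,o),manip.ik(p-.1*d,o)]
            if any(v is None for v in q2): continue
            # lay: rotate about z_m so that x_m up
            th=np.arctan2(*( -RS[:,0])[[1,0]])+(0 if up==1 else np.pi)
            for dth in (-60,-30,0,30,60):
              RF=flat(th+D(dth),up); q3=manip.ik(*tool(RF,PF,*G2))
              if q3 is None: continue
              qs=[np.array(v) for v in q+q1+q2+[q3]]
              cost=max(abs(qs[1]-qs[3]).max(),abs(qs[3]-qs[5]).max(),abs(qs[5]-qs[6]).max())
              res.append((cost,up,a,s1,ph,b,s2,dth,[np.round(v,2).tolist() for v in qs]))
res.sort(key=lambda r:r[0]); print(len(res))
for r in res[:12]: print(np.round(r[0],2),r[1:8])
for bb in(10,20):
  for r in [r for r in res if r[5]==bb and r[2]>=20][:4]: print(np.round(r[0],2),r[1:])
print(manip.get_obs()["time_s"]-t0)
E
```

```text
Traceback (most recent call last):
ValueError: time passes only in moves, steps and waits
```

```bash
python3 - <<'E'
from plan import *
from station import manip
PS=MAT+[0,0,.0505]; PF=MAT+[0,0,.0155]
n=0
def ik(p):
    global n; n+=1
    q=manip.ik(*p); return None if q is None else np.round(q,2).tolist()
try:
  for up in(1,-1):
    for s1 in(1,-1):
      G1=g1(D(25),up,s1); print("G1",up,s1,ik(tool(RM0,PM0,*G1)))
      for ph in (-90,-60,-30,0,30,60,90):
        RS=stand(D(ph),up); print("  st",ph,ik(tool(RS,PS,*G1)))
except Exception as e: print(n,e)
E
```

```text
G1 1 1 [0.57, 0.76, 1.55, -0.47, 1.05, 0.66]
  st -90 [0.39, 0.97, 1.52, -1.0, 1.45, -2.18]
  st -60 None
  st -30 [0.28, 0.99, 2.28, 3.91, 1.22, -1.47]
  st 0 [-0.23, 1.15, 2.49, 2.94, 1.63, -1.68]
  st 30 [-0.63, 0.99, 2.28, 2.03, 1.19, -1.69]
  st 60 [-0.68, 0.92, 1.9, 1.28, 1.21, -1.23]
  st 90 [-0.58, 0.97, 1.52, 0.86, 1.54, -1.03]
G1 1 -1 [0.57, 0.76, 1.55, -0.47, 1.05, -2.48]
  st -90 [0.39, 0.97, 1.52, -1.0, 1.45, 0.97]
  st -60 None
  st -30 [0.28, 0.99, 2.28, 3.91, 1.22, 1.67]
  st 0 [-0.23, 1.15, 2.49, 2.94, 1.63, 1.46]
  st 30 [-0.63, 0.99, 2.28, 2.03, 1.19, 1.45]
  st 60 [-0.68, 0.92, 1.9, 1.28, 1.21, 1.91]
  st 90 [-0.58, 0.97, 1.52, 0.86, 1.54, 2.11]
G1 -1 1 [-0.0, 0.71, 1.72, 0.57, 0.88, -0.6]
  st -90 [0.39, 0.97, 1.52, -1.0, 1.45, 0.97]
  st -60 None
  st -30 [0.28, 0.99, 2.28, 3.91, 1.22, 1.67]
  st 0 [-0.23, 1.15, 2.49, 2.94, 1.63, 1.46]
  st 30 [-0.63, 0.99, 2.28, 2.03, 1.19, 1.45]
  st 60 [-0.68, 0.92, 1.9, 1.28, 1.21, 1.91]
  st 90 [-0.58, 0.97, 1.52, 0.86, 1.54, 2.11]
G1 -1 -1 [-0.0, 0.71, 1.72, 0.57, 0.88, 2.55]
  st -90 [0.39, 0.97, 1.52, -1.0, 1.45, -2.18]
  st -60 None
  st -30 [0.28, 0.99, 2.28, 3.91, 1.22, -1.47]
  st 0 [-0.23, 1.15, 2.49, 2.94, 1.63, -1.68]
  st 30 [-0.63, 0.99, 2.28, 2.03, 1.19, -1.69]
  st 60 [-0.68, 0.92, 1.9, 1.28, 1.21, -1.23]
  st 90 [-0.58, 0.97, 1.52, 0.86, 1.54, -1.03]
```

```bash
python3 - <<'E'
from plan import *
from station import manip
PS=MAT+[0,0,.0505]; PF=MAT+[0,0,.0155]
def ik(p):
    q=manip.ik(*p); return None if q is None else np.round(q,2).tolist()
for up in(1,-1):
  for ph in ((30,45,60,75) if up==1 else (90,105,120,135,150,165)):
    RS=stand(D(ph),up); G1=g1(D(25),up,1); G2=g2(D(20),up,-up)
    hd=ph+90*up
    print(up,ph,"st",ik(tool(RS,PS,*G1)))
    print("   G2",hd,ik(tool(RS,PS,*G2)))
    th=D(hd)+(0 if up==1 else np.pi)
    for dd in (-40,0,): print("   lay",dd,ik(tool(flat(th+D(dd),up),PF,*G2)))
E
```

```text
1 30 st [-0.63, 0.99, 2.28, 2.03, 1.19, -1.69]
   G2 120 [-0.43, 1.12, 1.14, 0.62, 1.96, -1.07]
   lay -40 [0.11, 0.77, 1.61, -0.43, 0.91, 0.58]
   lay 0 [0.1, 0.71, 1.84, -0.65, 0.54, 0.13]
1 45 st [-0.69, 0.93, 2.1, 1.62, 1.13, -1.44]
   G2 135 [-0.34, 1.17, 0.99, 0.49, 2.12, -1.14]
   lay -40 [0.12, 0.75, 1.7, -0.51, 0.78, 0.41]
   lay 0 [0.06, 0.69, 1.91, -0.73, 0.39, -0.06]
1 60 st [-0.68, 0.92, 1.9, 1.28, 1.21, -1.23]
   G2 150 [-0.25, 1.21, 0.87, 0.33, 2.25, -1.26]
   lay -40 [0.11, 0.72, 1.78, -0.59, 0.64, 0.25]
   lay 0 [0.01, 0.68, 1.97, -0.77, 0.25, -0.31]
1 75 st [-0.64, 0.93, 1.71, 1.04, 1.36, -1.1]
   G2 165 [-0.16, 1.23, 0.79, 0.13, 2.34, -1.44]
   lay -40 [0.09, 0.7, 1.86, -0.68, 0.49, 0.07]
   lay 0 [-0.06, 0.68, 2.01, -0.55, 0.13, -0.84]
-1 90 st [-0.58, 0.97, 1.52, 0.86, 1.54, 2.11]
   G2 0 [-0.23, 1.3, 2.49, 2.91, 1.85, -1.72]
   lay -40 [-0.21, 0.83, 1.43, 0.17, 1.2, 1.97]
   lay 0 [-0.09, 0.85, 1.36, -0.03, 1.28, 1.5]
-1 105 st [-0.51, 1.01, 1.33, 0.72, 1.73, 2.12]
   G2 15 [-0.5, 1.22, 2.42, 2.43, 1.6, -1.91]
   lay -40 [-0.17, 0.84, 1.39, 0.1, 1.25, 1.79]
   lay 0 [-0.04, 0.85, 1.37, -0.11, 1.26, 1.32]
-1 120 st [-0.43, 1.06, 1.16, 0.59, 1.9, 2.08]
   G2 30 [-0.65, 1.1, 2.27, 2.03, 1.32, -1.79]
   lay -40 [-0.12, 0.85, 1.37, 0.02, 1.27, 1.62]
   lay 0 [0.01, 0.84, 1.4, -0.18, 1.21, 1.14]
-1 135 st [-0.34, 1.11, 1.02, 0.46, 2.06, 2.0]
   G2 45 [-0.7, 1.02, 2.09, 1.64, 1.22, -1.53]
   lay -40 [-0.07, 0.85, 1.36, -0.06, 1.27, 1.44]
   lay 0 [0.05, 0.82, 1.45, -0.26, 1.14, 0.97]
-1 150 st [-0.25, 1.15, 0.9, 0.3, 2.19, 1.87]
   G2 60 [-0.7, 0.99, 1.89, 1.31, 1.28, -1.31]
   lay -40 [-0.02, 0.85, 1.38, -0.13, 1.25, 1.26]
   lay 0 [0.08, 0.8, 1.51, -0.33, 1.06, 0.8]
-1 165 st [-0.16, 1.18, 0.82, 0.12, 2.27, 1.69]
   G2 75 [-0.65, 1.0, 1.69, 1.07, 1.42, -1.15]
   lay -40 [0.02, 0.83, 1.42, -0.21, 1.19, 1.09]
   lay 0 [0.1, 0.78, 1.59, -0.4, 0.95, 0.63]
```

```bash
cat >> plan.py <<'E'
UP=-1; PHI=D(130); A1=D(25); B2=D(20)
G1=g1(A1,UP,1); RS=stand(PHI,UP); PS=MAT+[0,0,.0505]
G2=g2(B2,UP,1)
def snap(manip,i):
    for n in("side","top"):
        c=manip.camera(n); cv2.imwrite(f"pics/{n}{i}.png",c["img"]); np.savez(f"{n}{i}.npz",**c)
def st(manip):
    o=manip.get_obs(); print("t",round(o["time_s"],2),"p",o["position"].round(4),"F",o["contact_force"].round(1),"gap",round(o["finger_gap"],3)); return o
E
python3 - <<'E'
from plan import *
from station import manip
p,o=tool(RM0,PM0,*G1); d=R.from_rotvec(o).as_matrix()[:,2]
manip.move_pose(p-.16*d,o); st(manip)
manip.move_straight(p-.07*d,.2); manip.move_straight(p,.1,stop_force=15); st(manip)
snap(manip,1)
E
python3 -c "
import cv2
a=cv2.imread('pics/side1.png')[140:320,110:350]; cv2.imwrite('pics/s1z.png',cv2.resize(a,(800,600),interpolation=cv2.INTER_CUBIC))"
```

```text
t 3.59 p [0.5352 0.1309 0.182 ] F [ 0.3  0.  -0. ] gap 1.005
t 5.04 p [0.5225 0.1978 0.0374] F [0.6 0.2 1.1] gap 1.002
```

View pics/s1z.png

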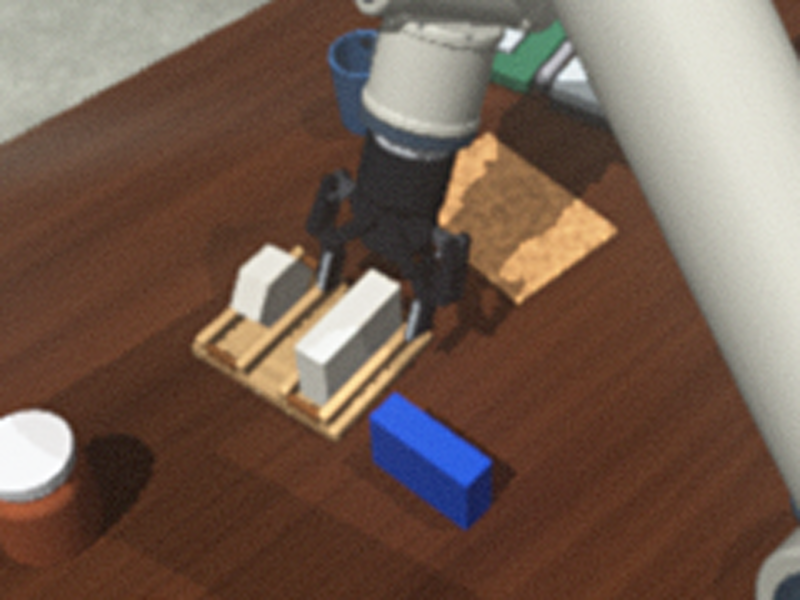

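The fingers straddle the mould at its −y end, at about (327,270) and (418,320) in the crop, clear of the hexagonal mould. I'll grab and lift.

```bash
python3 - <<'E'
from plan import *
from station import manip
manip.grab(); st(manip)
p,o=tool(RM0,PM0,*G1)
manip.move_straight(p+[0,0,.05],.1); st(manip); manip.move_straight(p+[0,0,.15],.2)
ps,os=tool(RS,PS+[0,0,.10],*G1)
manip.move_pose(ps,os); st(manip)
manip.move_straight(tool(RS,PS+[0,0,.012],*G1)[0],.12); st(manip)
snap(manip,2)
E
python3 -c "
import cv2
a=cv2.imread('pics/side2.png')[100:280,150:390]; cv2.imwrite('pics/s2z.png',cv2.resize(a,(800,600),interpolation=cv2.INTER_CUBIC))"
```

```text
t 5.69 p [0.5222 0.1978 0.0372] F [-1.2 -2.2  7.4] gap 0.344
t 6.34 p [0.522  0.1978 0.0868] F [ 0.1  0.1 -2.8] gap 0.347
t 9.22 p [0.5581 0.0049 0.1765] F [-0.4 -0.1 -2.1] gap 0.345
t 10.11 p [0.5584 0.0045 0.0889] F [ 1.   0.1 -1. ] gap 0.345
```

View pics/s2z.png

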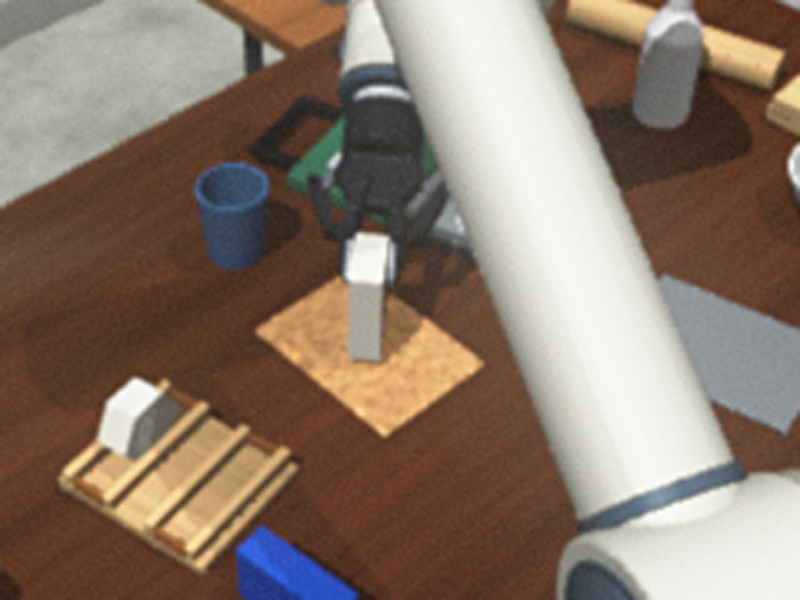

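The mould is held upright over the mat, at about (368,300) in the crop, and the hexagonal one is undisturbed. I'll lower it until it touches, then let go and back off.

```bash
python3 - <<'E'
from plan import *
from station import manip
r=manip.move_straight(tool(RS,PS+[0,0,-.006],*G1)[0],.03,stop_force=6); print(r); o=st(manip)
manip.wait(.2); o=st(manip)
manip.release(); o=st(manip)
d=R.from_rotvec(o["ee_rot"]).as_matrix()[:,2]
manip.move_straight(o["position"]-.09*d,.15); st(manip)
snap(manip,3)
E
python3 -c "
import cv2
a=cv2.imread('pics/side3.png')[100:280,150:390]; cv2.imwrite('pics/s3z.png',cv2.resize(a,(800,600),interpolation=cv2.INTER_CUBIC))"
```

```text
True
t 10.67 p [0.5583 0.0048 0.076 ] F [2.8 0.4 2.7] gap 0.345
t 10.87 p [0.5583 0.0048 0.076 ] F [4.5 0.2 4.7] gap 0.343
t 11.45 p [0.558  0.0046 0.0758] F [ 0.4  0.6 -0.8] gap 0.999
t 12.2 p [ 0.61   -0.0574  0.1135] F [ 0.4  1.2 -0.9] gap 1.002
```

View pics/s3z.png

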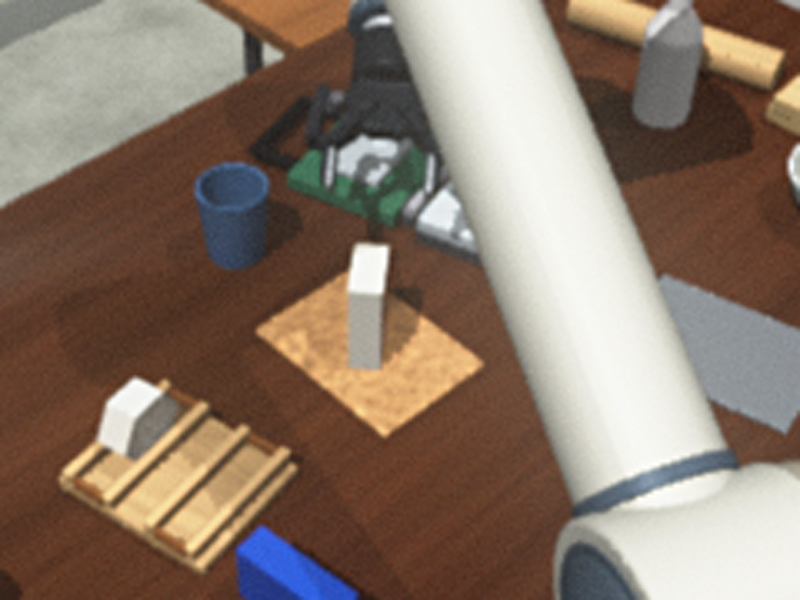

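View pics/top3.png

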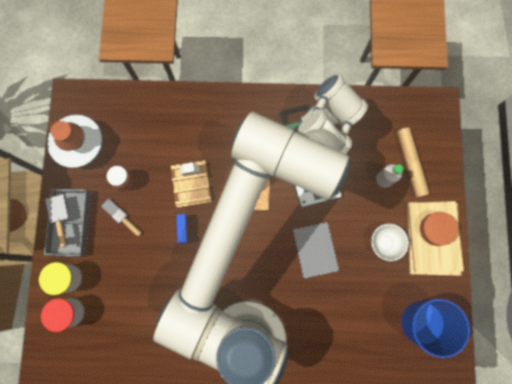

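The mould stands alone, upright on the mat at crop (368,300); the top camera is blocked by the arm. I'll fit its top face in the side view.

```bash
python3 - <<'E'
from plan import *
c=load("side",3)
print(PS, fit(c,.104,(PS[0],PS[1],PHI),t_rect(.062,.030,.003),.06,lambda w:np.minimum(w.min(-1),230)))
w=warp(c,.104,.502,-.06,.12,.12,.0005); cv2.imwrite("pics/w3.png",cv2.resize(w,(480,480)))
E
```

```text
[0.562  0.     0.0545] (array([5.62657159e-01, 1.14991166e-03, 2.25752076e+00]), np.float64(-0.9482040512108172))
```

View pics/w3.png

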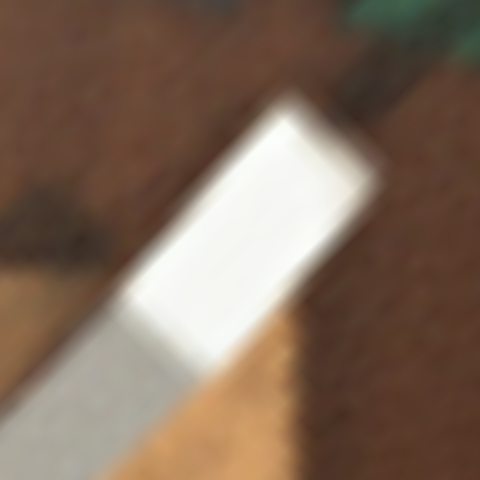

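```bash
cat >> plan.py <<'E'
RS=stand(2.2600,UP); PS=np.array([.5625,.0008,.0540])
E
python3 - <<'E'
from plan import *
from station import manip
o=manip.get_obs()
manip.move_straight(o["position"]+[0.02,-.02,.14],.25)
p,r=tool(RS,PS,*G2); d=R.from_rotvec(r).as_matrix()[:,2]
manip.move_pose(p-.1*d+[0,0,.13],r); st(manip)
manip.move_straight(p-.09*d,.2); st(manip)
manip.move_straight(p,.08,stop_force=8); st(manip)
snap(manip,4)
E
python3 -c "
import cv2
a=cv2.imread('pics/side4.png')[100:280,150:390]; cv2.imwrite('pics/s4z.png',cv2.resize(a,(800,600),interpolation=cv2.INTER_CUBIC))"
```

```text
t 16.08 p [ 0.4979 -0.0527  0.2301] F [-1.1  0.2  0.8] gap 0.999
t 16.9 p [ 0.5049 -0.0465  0.0974] F [-0.1 -1.4 -0.4] gap 0.997
t 18.18 p [0.5701 0.0068 0.0661] F [0.  0.4 0.3] gap 1.0
```

View pics/s4z.png

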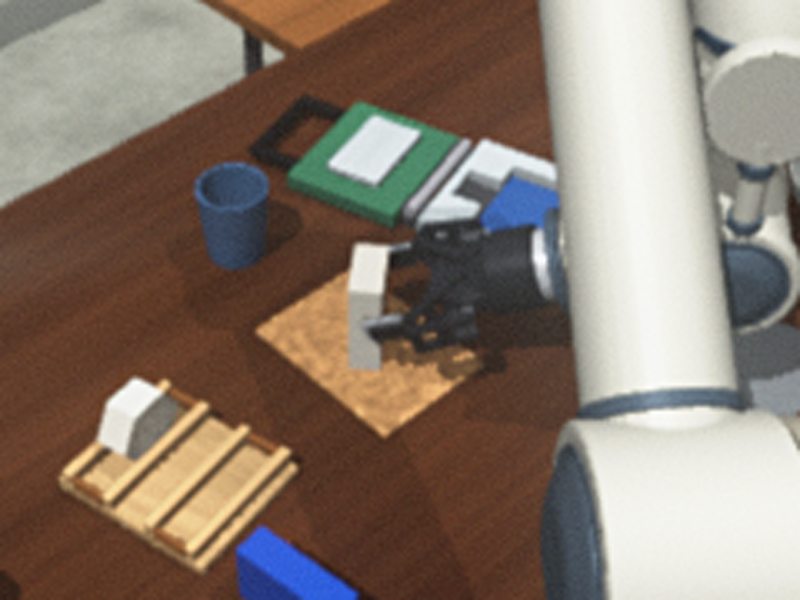

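The open fingers straddle the 62 mm width, with the near finger tip at crop (375,328), roughly mid-thickness. I'll go 4 mm deeper, grab, lift, turn it flat and check above the mat.

```bash
cat >> plan.py <<'E'
G2=g2(B2,UP,1,tipx=-.014)
RF=flat(D(40)+np.pi+D(40),UP); PF=np.array([.562,0,.0195])
E
python3 - <<'E'
from plan import *
from station import manip
p,r=tool(RS,PS,*G2)
manip.move_straight(p,.05,stop_force=8)
manip.grab(); st(manip)
manip.move_straight(p+[0,0,.03],.08); st(manip)
manip.move_straight(p+[0,0,.13],.2)
p3,r3=tool(RF,PF+[0,0,.10],*G2)
manip.move_pose(p3,r3); st(manip)
manip.move_straight(tool(RF,PF+[0,0,.03],*G2)[0],.12); st(manip)
snap(manip,5)
E
python3 -c "
import cv2
a=cv2.imread('pics/side5.png')[100:280,150:390]; cv2.imwrite('pics/s5z.png',cv2.resize(a,(800,600),interpolation=cv2.INTER_CUBIC))"
```

```text
t 18.87 p [0.5733 0.0097 0.0661] F [-0.1 -0.8  2.7] gap 0.714
t 19.39 p [0.5734 0.0096 0.0959] F [-0.4  0.4 -2.4] gap 0.716
t 21.89 p [0.5631 0.0115 0.1046] F [-0.1 -0.4 -2.3] gap 0.718
t 22.62 p [0.5644 0.0118 0.0359] F [ 0.3 -0.3 -1.7] gap 0.712
```

View pics/s5z.png

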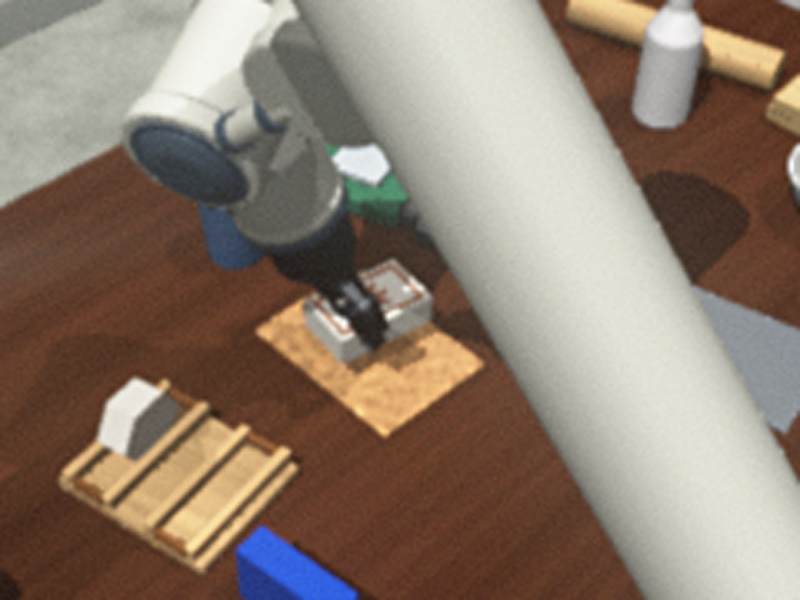

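The mould is level with the rosette border up, at about crop (368,300) over the mat. I'll set it down until contact, then release.

```bash
python3 - <<'E'
from plan import *
from station import manip
r=manip.move_straight(tool(RF,PF+[0,0,-.004],*G2)[0],.035,stop_force=6); print(r); st(manip)
manip.wait(.15); st(manip)
manip.release(); o=st(manip)
d=R.from_rotvec(o["ee_rot"]).as_matrix()[:,2]
manip.move_straight(o["position"]-.08*d,.15); st(manip)
manip.wait(.3)
p=o["position"]-.08*d
manip.move_pose([.50,.14,.26],o["ee_rot"]); st(manip)
snap(manip,6)
E
python3 -c "
import cv2
a=cv2.imread('pics/side6.png')[100:280,150:390]; cv2.imwrite('pics/s6z.png',cv2.resize(a,(800,600),interpolation=cv2.INTER_CUBIC))"
```

```text
True
t 23.53 p [0.5638 0.0118 0.0049] F [-0.8  0.4  5.3] gap 0.714
t 23.68 p [0.5638 0.0118 0.0049] F [-0.2  0.8  4.9] gap 0.716
t 24.06 p [0.5634 0.0118 0.0047] F [-0.3  0.3  0.3] gap 0.996
t 24.74 p [0.5679 0.0385 0.0793] F [ 0.1 -0.1 -0.6] gap 0.998
t 25.92 p [0.5    0.1394 0.2589] F [-0.3 -0.5 -0.1] gap 1.001
```

View pics/s6z.png

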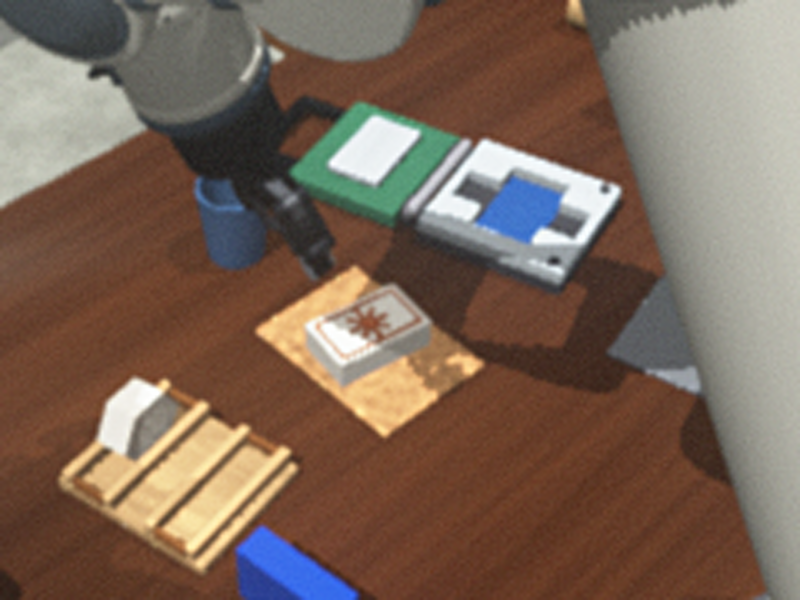

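View pics/top6.png

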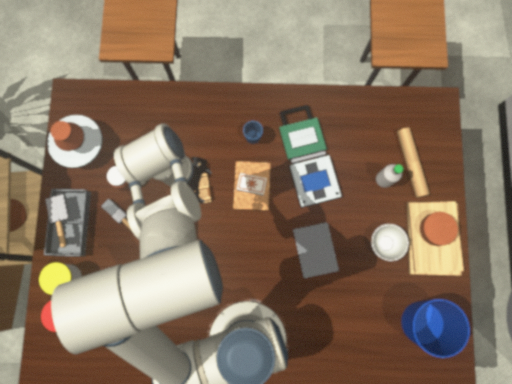

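The mould lies flat with the rosette up, at side-crop (368,320) and top (252,184). Both cameras see it and the die, so I'll fit both again in the same pictures.

```bash
python3 - <<'E'
from plan import *
print(PF,np.degrees(np.arctan2(RF[1,1],RF[0,1])))
for n in("side","top"):
    c=load(n,6)
    for ch in (lambda w:np.minimum(w.min(-1),140),lambda w:w[...,0]):
        print(n,"mould",fit(c,.034,(.5625,.0,D(80-90)),t_rect(.062,.100,.010 if n=="top" else .004),.09,ch))
    print(n,"press",fit(c,.030,(.581,-.2355,.28),t_press,.11,red))
E
```

```text
[0.562  0.     0.0195] -100.0
side mould (array([ 0.57103917, -0.00583844, -0.19739536]), np.float64(-0.29378954392582496))
side mould (array([ 0.55828338,  0.01846802, -0.16385997]), np.float64(-0.23972033106965202))
side press (array([ 0.58151716, -0.23527319,  0.28071881]), np.float64(-0.8475772520702741))
top mould (array([ 0.55945908,  0.00585497, -0.0908538 ]), np.float64(-0.5268424452654251))
top mould (array([ 0.56093741,  0.00675718, -0.14190349]), np.float64(-0.5403625124600593))
top press (array([ 0.58024604, -0.23494025,  0.27825319]), np.float64(-0.8975159936792217))
```

```bash
python3 - <<'E'
from plan import *
ims=[]
for n in("side","top"):
    c=load(n,6); w=warp(c,.034,.482,-.08,.16,.16,.0005); ims.append(cv2.resize(w,(400,400)))
cv2.imwrite("pics/w6.png",np.hstack(ims))
E
```

```text
(no output)
```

View pics/w6.png

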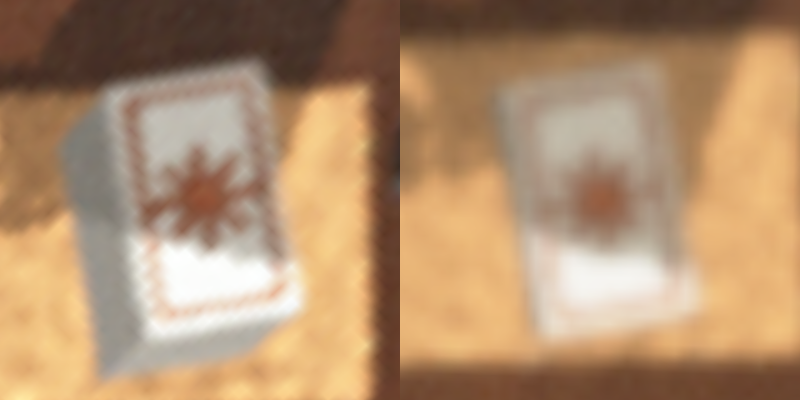

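```bash
cat >> plan.py <<'E'
TIP=-.013
RF2=flat(D(-99.7),UP); PF2=np.array([.5623,-.0004,.019])
PRESS=(.5810,-.2352,.2795); RD=flat(PRESS[2]-np.pi/2,UP); PD=np.array([PRESS[0],PRESS[1],.031])
def GV(s): return [-1,0,0],[0,0,s],[TIP,0,0]
E
python3 - <<'E'
from plan import *
from station import manip
q0=manip.get_obs()["qpos"]
best=None
for s in(1,-1):
    a=manip.ik(*tool(RF2,PF2+[0,0,.09],*GV(s)));b=manip.ik(*tool(RD,PD+[0,0,.06],*GV(s)))
    print(s,None if a is None else np.round(a,2),None if b is None else np.round(b,2))
    if a is None or b is None: continue
    m=abs(np.array(a)-q0).max()
    if best is None or m<best[0]: best=(m,s)
s=best[1]; print("s",s); G=GV(s)
p,r=tool(RF2,PF2+[0,0,.09],*G)
manip.move_pose(p,r); manip.move_straight(tool(RF2,PF2,*G)[0],.1,stop_force=8); st(manip)
manip.grab(); st(manip)
manip.move_straight(p,.12); st(manip)
manip.move_pose(*tool(RD,PD+[0,0,.07],*G)); st(manip)
manip.move_straight(tool(RD,PD+[0,0,.022],*G)[0],.1); st(manip)
snap(manip,7)
E
python3 -c "
import cv2
a=cv2.imread('pics/side7.png')[80:260,170:410]; cv2.imwrite('pics/s7z.png',cv2.resize(a,(800,600),interpolation=cv2.INTER_CUBIC))"
```

```text
1 [-0.11  0.57  1.65 -0.    0.92  0.06] [-0.48  0.67  1.49 -0.    0.98 -0.76]
-1 [-0.11  0.57  1.65 -0.    0.92 -3.08] [-0.48  0.67  1.49 -0.    0.98  2.38]
s 1
t 27.98 p [ 5.627e-01 -4.000e-04  6.500e-03] F [0.4 1.  0. ] gap 1.0
t 28.34 p [ 5.626e-01 -4.000e-04  6.800e-03] F [-1.5  0.7 10. ] gap 0.715
t 29.24 p [ 5.619e-01 -4.000e-04  9.540e-02] F [-1.4 -0.6 -2.7] gap 0.712
t 30.18 p [ 0.5806 -0.2343  0.0874] F [-0.1  0.3 -1.5] gap 0.719
t 30.81 p [ 0.5812 -0.235   0.0402] F [ 0.  -0.  -1.1] gap 0.716
```

View pics/s7z.png

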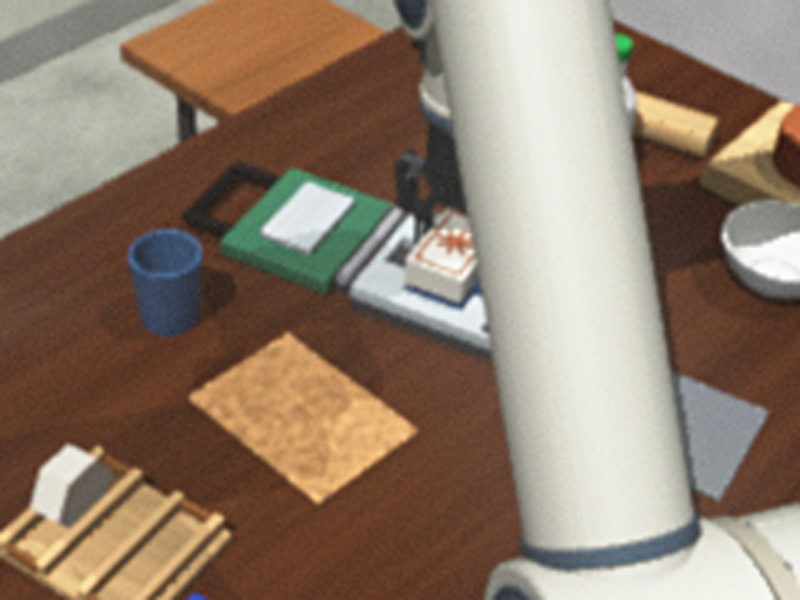

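View pics/top7.png

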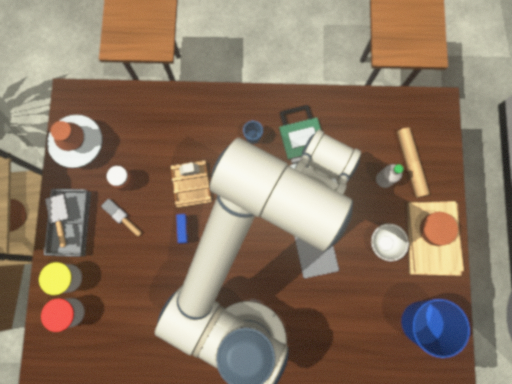

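The mould hovers carved face up just above the cavity, at side-crop (443,262); the arm hides the rest. I'll descend with a force stop.

```bash
python3 - <<'E'
from plan import *
from station import manip
G=GV(1)
r=manip.move_straight(tool(RD,PD+[0,0,-.004],*G)[0],.03,stop_force=8); print(r); st(manip)
manip.wait(.15); o=st(manip); print(o["ft_torque"].round(2))
E
```

```text
True
t 31.59 p [ 0.5808 -0.2351  0.0188] F [-3.3  0.8 12.4] gap 0.713
t 31.74 p [ 0.5808 -0.2351  0.0188] F [-3.7  1.2 10.5] gap 0.714
[0.2  0.13 0.03]
```

It stopped at 18.8 mm, exactly the height expected for a seated mould. I'll release, back away and check.

```bash
python3 - <<'E'
from plan import *
from station import manip
manip.release(); o=st(manip)
manip.move_straight(o["position"]+[0,0,.15],.15); st(manip)
manip.move_pose([.45,.16,.28],o["ee_rot"]); manip.wait(.2); st(manip)
snap(manip,8)
ims=[]
for n in("side","top"):
    c=load(n,8)
    print(n,"press",fit(c,.046,(.581,-.2352,.2795),t_rect(.062,.100,.006),.09,lambda w:np.minimum(w.min(-1),140)))
    P=pts(c); q=P.reshape(-1,3); dx=(q[:,:2]-PRESS[:2])@np.array([[np.cos(.2795),-np.sin(.2795)],[np.sin(.2795),np.cos(.2795)]])
    m=(abs(dx[:,0])<.024)&(abs(dx[:,1])<.042)&(q[:,2]>.02)
    A=np.c_[dx[m],np.ones(m.sum())]; print("plane",np.linalg.lstsq(A,q[m,2],rcond=None)[0].round(4),m.sum())
    w=warp(c,.046,.481,-.335,.2,.2,.0005); ims.append(w)
cv2.imwrite("pics/w8.png",np.hstack(ims))
E
python3 -c "
import cv2
a=cv2.imread('pics/side8.png')[80:260,170:410]; cv2.imwrite('pics/s8z.png',cv2.resize(a,(800,600),interpolation=cv2.INTER_CUBIC))"
```

```text
t 32.12 p [ 0.5804 -0.2349  0.0182] F [-0.1 -0.2  0.1] gap 1.002
t 33.27 p [ 0.58   -0.2347  0.1673] F [-0.   0.5 -0.4] gap 0.996
t 35.05 p [0.4503 0.1595 0.2797] F [-0.5 -1.   0.1] gap 0.999
side press (array([ 0.57243964, -0.23134479,  0.46365028]), np.float64(-0.08783665408649205))
plane [ 0.0015 -0.0056  0.0474] 225
top press (array([ 0.58970843, -0.23953079,  0.24549476]), np.float64(-0.12143440690790601))
plane [-0.0016 -0.0006  0.0452] 295
```

View pics/s8z.png

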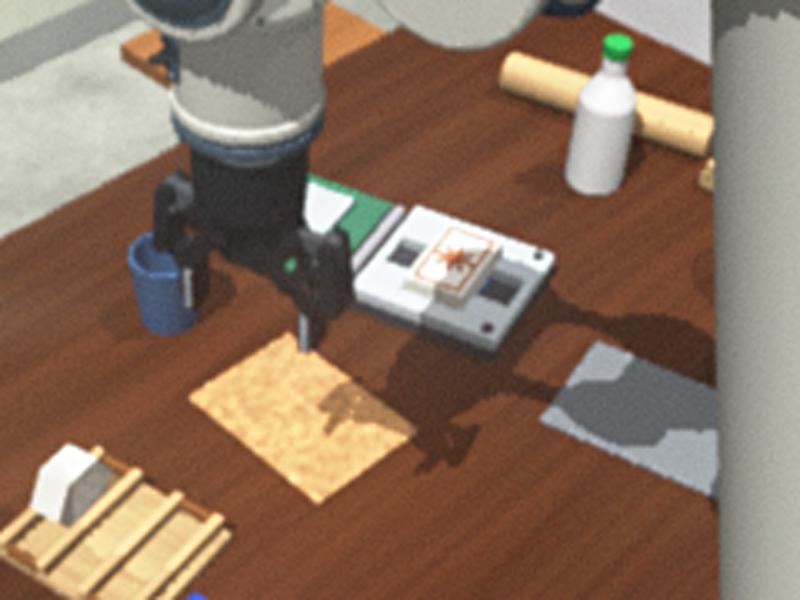

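View pics/w8.png

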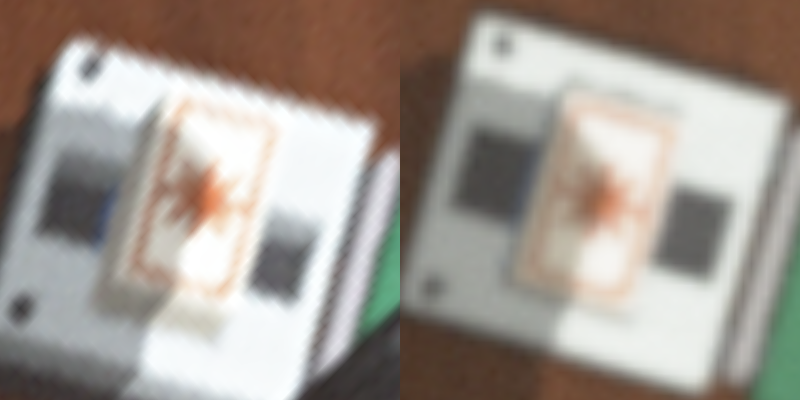

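The mould sits in the die, rosette centred at about (200,197) of the 400 px rectified view whose centre is the cavity's. Its face is about 46 mm above the bench and level. I'll hand in.

```bash
python3 -c "
from station import manip
print(manip.get_obs()['joint_vel'].round(3)); manip.close_job()"
```

```text
[ 0.005 -0.001  0.001 -0.    -0.     0.002]
the job is handed in; nothing more can be done
```

The rectangular mould is in the die cavity, carved face up and let go, and the job was handed in at about 35 s of the 64 s allowed. No verdict was reported.

**What I did:**
- I took the mould from the near slot and stood it on its end on the cork mat.
- I regrasped it across its 62 mm width and laid it flat, carved face up. I then let go and backed off, with more than 0.2 s released before the second pick-up.
- I picked it up again from straight above and lowered it into the die until it touched, then let go and moved the arm clear.

**Last checks:**
- **Seating:** on the way into the die the tool stopped at 18.8 mm, exactly the height expected for a fully seated mould.
- **Height and level:** depth puts the carved face 45 to 47 mm above the bench (46 mm is ideal), level within about 0.006 rad.
- **Position:** the rosette is within about 2 mm of the measured cavity centre, judged by eye in both cameras.
- **Bystanders:** the hexagonal mould, cup and bottle look where they were. I judged this from the pictures and did not measure them or the other things.

**Check that failed:** the automatic outline fit was poor on the carved face (correlation only about 0.1 in the die and 0.2 to 0.5 on the mat). I did not use it, so the yaw in the die was only judged by eye.

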